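Snap the cast end cap onto the tray tower

ROBOT

A 6-joint arm with a two-finger parallel gripper is mounted at the origin on the work surface. World frame = base frame: x ahead of the robot, y to its left, z up, the work surface at z = 0. Lengths are in mm, angles in rad, forces in N, time in s.
With the tool pointing down it reaches from about 350 to 975 mm from the base axis. Payload 7.1 kg.
Tool frame: the origin (TCP) lies at the very end of the fingers, on their centre line; the grasp point (between the pads) lies arm.tcp_to_grasp behind it (arm.tcp_to_grasp is the distance from the TCP to the grasp point, in mm); z points along the fingers, y is the line along which they close (so a half turn about z gives the same grasp; the last joint's range is limited). The gripper opens to 88 mm and grips with 3 to 60 N. Pads are 20 mm wide; open, the fingers measure 115 mm over their backs; the gripper's body (75 mm by 178 mm) begins 61 mm behind the grasp point.
Start: joints at [-0.019, 0.423, 1.63, -0, 1.089, -0.019], TCP at [624.984, 0.026, 222.675] pointing down, gripper open.
Joint ranges: [-3, 3], [-0.9, 2.11], [0.09, 2.58], [-1.31, 4.45], [0.11, 2.69], [-2.54, 2.54]. Speed limits (rad/s): [2.39, 2.39, 3.01, 3.14, 3.14, 3.14].

INTERFACE

Orientations are given as a unit quaternion [x, y, z, w].
In Python, from plant import arm gives the robot as it stands.
- The arm moves only by the tool step_arm, never from a script. Its argument "motion" is text: rows parted by semicolons, each of 5 numbers parted by spaces: the finger opening in mm, from 0 to 87.8, then the shift along the tool's x, y, z in units of 30 mm (1.0 is 30 mm), then the turn about the tool's z in units of 8 degrees (1.0 is 8 degrees). A call has 1 to 12 rows; each row shifts and turns the commanded pose from where the row before left it, along the tool's axes as they then stand; what a row does not reach is not made up. A row lasts 1/10 s, in which the tool goes at most 50 mm and 8.59 degrees, less where a joint would pass 70% of its speed; a pose out of reach is approached as far as the arm can. A call is refused whole if a number of a shift passes 1 or a number of a turn 1, either way. A call with a gripper value outside its range is refused whole. The fingers move at their own pace and stop on an object; the grip force is fixed at half the most. Time passes only in rows, so rows that do not move let the fingers close. It gives the time, the measured TCP pose, the force, the opening and the grip force at its end, in the units of the state.
- arm.state(): the state, without advancing time (a new reading comes with each control period).
- arm.snapshot(name): name is "scene" or "side" or "wrist"; returns the picture (420x560x3 uint8, blue, green, red); there is no depth.
- arm.get_calibration(name): a dict with "fx", "fy", "cx", "cy" (pixels), "origin" and "orientation" of the camera in the world. Camera axes: x right, y up, looking along -z (the intrinsics and any distortion apply to the point x, -y, -z); pixel columns grow to the right and rows downward; lengths in mm; the calibration is good to about 2 mm. The wrist camera is an equidistant fisheye: a pixel r from the principal point sees the ray r / f radians off the axis. A picture is of the moment at which its call begins: read the wrist's pose just before it. get_calibration takes no time and is no camera call; for the wrist camera it gives the pose at the moment of the call.
- arm.job_done(): hands the job in; it is judged then, once.
The state is a dict: "time_s": time; "joint_positions": joint angles; "qvel": joint speeds; "joint_torque": joint torques, N m; "tcp_pos": TCP position; "orientation": TCP orientation; "wrist_force": force on the tool from outside, world axes, zero at the start; "ft_torque": the same for the moment, N m; "gripper_width": opening from 0.0 (shut) to 1.0 (fully open); "grasp_force": force on a finger pad.
Only numpy, scipy, OpenCV 4.12 (cv2) and the standard library are available. Lean on these libraries where they do the work, as an engineer would, in place of code of your own. Each camera call takes 0.05 s, during which the arm holds its last target. There are 200 camera calls.

TASK

One corner post of the stacked trays has lost its end cap. Lift the newly cast cap out of its open mould, set it on the bare stud and press it down until it clicks, then keep pressing until it sits fully home on the post. Finish while still gripping the cap and still pushing it firmly down: do not let go, and leave the pencil cup, stapler and compass where they are.

Things in the scene. Friction and masses are not known exactly. Their poses are not given: they have to be found in the camera images.
- cap: Loose grey resin end cap, 42 mm tall, 35 to 70 g, mouth down in the mould at any yaw. Origin: centre of its underside (the mouth), z up. From below: round flange 48 mm wide, 5 thick; round skirt 36 mm wide up to 24 mm; solid square head up to 42 mm. The mouth narrows from 28 mm to a 22 mm snap lip 6.5 mm up; above it a 30 mm wide hollow, ceiling at 24 mm. Any yaw on the stud will do.
- cap_head (a point): Centre of the cap's square head, 33 mm above the cap's origin, axes as the cap's. The head is 36 x 36 mm, 18 mm tall, its faces look along x and y: the place to grip.
- mould: Fixed open aluminium mould, block 120 x 100 x 40 mm (x, y, z), small spout block on its -x face. Origin: centre of its underside. In its top a round cavity 52 mm wide, 12 mm deep, with a core pin (17 mm thick, 16 mm tall) over which the cap sits: cap underside 28 mm above the table, its upper 30 mm stand out. 6 mm high guide pins near the corners.
- tower: Fixed tower of three grey trays (150 x 200 mm, x by y) between four round corner posts, 165 mm high to their shoulders. Origin: centre of its footprint on the table. Posts at x +-75, y +-110 mm; three carry a cap like the loose one (tops at 207 mm), the one at x -75, y -110 mm is bare. Tray walls reach 149 mm.
- stud (a point): Centre of the bare post's shoulder, z up: a flat collar 44 mm wide, 165 mm above the table, on which the cap's underside rests when home (cap origin at this point). From it rises the stud, 19 mm thick, 21 mm tall, with a bevelled tip.
- stud_balls (a point): Point on the stud's axis 13.5 mm above the shoulder, level with four spring balls 3.5 mm proud of the stud. A cap pushed down meets them some 11 mm above home, the force climbs to some 7 to 13 N, 6 to 7 mm above home the lip passes with a click and the force drops to almost nothing; then push the last few mm onto the shoulder.
- pencil_cup: Bystander: loose square white ceramic pencil cup 80 x 80 x 100 mm with pencils up to 185 mm high. Origin: centre of its underside.
- stapler: Bystander: loose grey stapler 130 x 36 x 49 mm. Origin: centre of its underside, long side along its x.
- compass: Bystander: loose steel drawing compass lying flat, about 150 mm long and 22 mm high at most. Origin: under its hinge, legs along its +x.
Not all that is in view belongs to the job. There is more than one size of the mould; the job needs the largest.

How it is judged (in metres and radians):
On the way, in this order (a step that is already met when the one before it is completed fails the run):
1. the cap is lifted clear out of the mould in the fingers (z of cap in the frame of mould above 0.05 m and contact force between cap and the fingers above 1 N and contact force between cap and mould below 0.1 N), for 0.1 s.
2. the cap is past the click and home on the stud (z of cap in the frame of stud below 0.002 m and horizontal distance between cap and stud below 0.003 m and angle between cap's own z axis and vertical below 0.07 rad), for 0.2 s.
At the end, for the whole second after the job is handed in: The cap sits home on the stud of the bare post (underside within 2 mm of the shoulder, within 3 mm of the stud's axis, tilted less than 0.07 rad), at rest, still held by the fingers and pressed onto the post with more than 5 N through the last second (all of step 2 and z of cap in the frame of stud above -0.003 m and contact force between cap and tower above 5 N and contact force between cap and the fingers above 5 N and linear speed of cap below 0.01 m/s); the arm keeps its last pose, push and grip.
It fails at once if the pencil cup is moved more than 20 mm (distance of pencil_cup from where it was at the start of the episode above 0.02 m).
It fails at once if the stapler is moved more than 20 mm (distance of stapler from where it was at the start of the episode above 0.02 m).
It fails at once if the compass is moved more than 20 mm (distance of compass from where it was at the start of the episode above 0.02 m).
It also fails if it takes over 54 s, if anything falls off the work surface, if the arm or the gripper's body presses on something with over 40 N, if the wrist force passes 120 N, or if a joint passes its speed limit or range.

## Working session

There is one attempt and no reset: what is moved stays moved. The work goes in short steps, Python scripts to look and compute and a tool call to move; the robot and the scene stay as the last step left them, time stands still between calls to the robot, and variables do not carry over. Pictures are saved under pics/ and viewed, at most 10 in all, crops included, and the job is handed in when it is done.

Besides the shell and the picture viewer there is one more tool, called after "Emit:" as name(argument=value, ...) on one line, values as JSON. step_arm: Moves the arm, as the interface text tells. Its arguments: {"type":"object","properties":{"motion":{"type":"string"}},"required":["motion"]}

```bash
mkdir -p pics; cat > h.py <<'E'
import numpy as np, cv2
from scipy.spatial.transform import Rotation as R
from plant import arm
def ray(cal,u,v,fish=False):
    x=(u-cal['cx'])/cal['fx']; y=(v-cal['cy'])/cal['fy']
    if fish:
        t=np.hypot(x,y); s=np.sin(t)/t if t>1e-9 else 1
        d=np.array([x*s,-y*s,-np.cos(t)])
    else: d=np.array([x,-y,-1.])
    return np.array(cal['origin'],float),R.from_quat(cal['orientation']).apply(d)
def onz(cal,u,v,z,fish=False):
    o,d=ray(cal,u,v,fish); return o+d*(z-o[2])/d[2]
def proj(cal,p,fish=False):
    q=R.from_quat(cal['orientation']).inv().apply(np.array(p,float)-np.array(cal['origin']))
    x,y,z=q[0],-q[1],-q[2]
    if fish:
        r=np.hypot(x,y); t=np.arctan2(r,z); k=t/r
    else: k=1/z
    return cal['cx']+cal['fx']*x*k, cal['cy']+cal['fy']*y*k
E
python3 - <<'E'
from h import *
print(arm.tcp_to_grasp, arm.state()['orientation'])
for n in ['scene','side','wrist']:
    c=arm.get_calibration(n); print(n,c)
    cv2.imwrite(f'pics/{n}0.png',arm.snapshot(n))
a=cv2.imread('pics/scene0.png');b=cv2.imread('pics/side0.png')
E
```

```text
18.700000000000003 [ 7.07115932e-01  7.07097224e-01 -5.26115966e-04 -5.45578902e-04]
scene {'fx': 479.5587173092796, 'fy': 479.5587173092796, 'cx': 278.3915902611984, 'cy': 201.6356935373024, 'origin': array([1194.99273414,  783.3201886 ,  888.33212291]), 'orientation': array([0.15542853, 0.4157902 , 0.84732025, 0.29156281])}
side {'fx': 446.6622420058215, 'fy': 446.6622420058215, 'cx': 274.55847348966284, 'cy': 203.5104618141977, 'origin': array([ 374.91900929, -779.89375105,  848.39733323]), 'orientation': array([ 0.40246608, -0.04466095, -0.11335457,  0.90729113])}
wrist {'fx': 325.19226210127806, 'fy': 325.19226210127806, 'cx': 276.43693813639237, 'cy': 212.71916796633943, 'origin': array([624.18951995,  67.37560209, 383.40623154]), 'orientation': array([-1.23363507e-01,  3.29861617e-04, -6.12803982e-05,  9.92361493e-01])}
```

View pics/scene0.png

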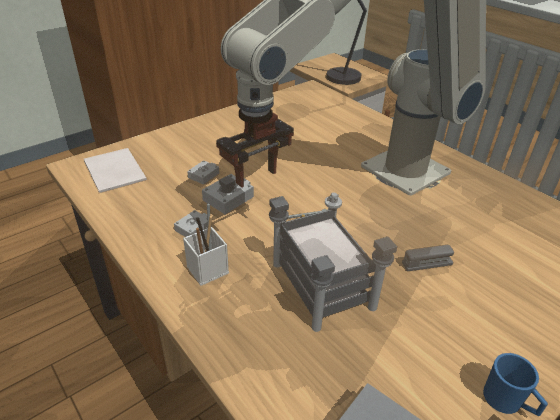

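View pics/side0.png

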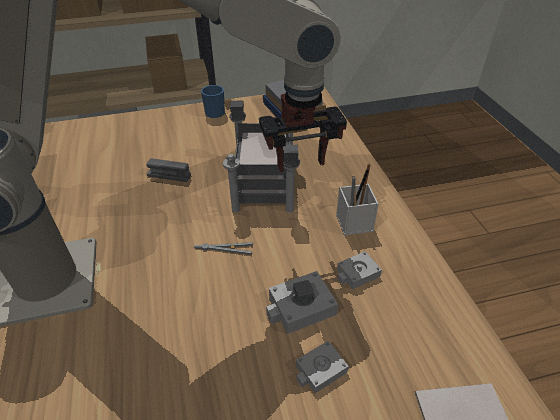

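View pics/wrist0.png

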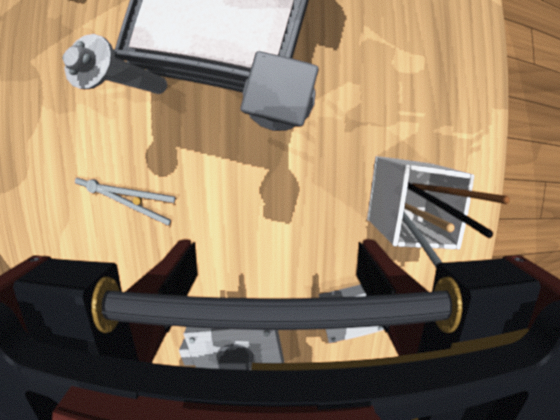

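The pictures show the bare stud at scene (333,201) and side (232,160). The cap in the large mould is at scene (228,185), side (304,288) and wrist (236,352). Next I'll zoom in and triangulate.

```bash
python3 - <<'E'
from h import *
a=cv2.imread('pics/scene0.png');b=cv2.imread('pics/side0.png')
def z(im,x,y,w,h,k): return cv2.resize(im[y:y+h,x:x+w],None,fx=k,fy=k,interpolation=cv2.INTER_CUBIC)
m=np.vstack([np.hstack([z(b,258,260,80,75,5),z(a,195,165,80,75,5)]),np.hstack([z(b,215,140,80,40,5),z(a,300,180,80,40,5)])])
cv2.imwrite('pics/z.png',m); print(m.shape)
S,D=[arm.get_calibration(n) for n in('scene','side')]
W=arm.get_calibration('wrist')
def tri(l):
    A=np.zeros((3,3));B=np.zeros(3)
    for c,u,v,f in l:
        o,d=ray(c,u,v,f); d/=np.linalg.norm(d); P=np.eye(3)-np.outer(d,d);A+=P;B+=P@o
    return np.linalg.solve(A,B)
print('stud',tri([(S,333,201,0),(D,232,160,0)]),'+w',onz(W,77,57,186,True))
print('cap',tri([(S,228,183,0),(D,303,288,0)]), onz(D,303,286,70),onz(S,228,183,70),onz(W,236,350,70,True))
E
```

```text
(575, 800, 3)
stud [484.28367814 134.49163533 169.27224846] +w [486.90185042 128.04487551 186.        ]
cap [ 569.32779263 -216.50427603   62.17377582] [ 569.86419212 -217.63020642   70.        ] [ 574.1816235  -206.66976625   70.        ] [ 575.47995463 -181.8369697    70.        ]
```

View pics/z.png

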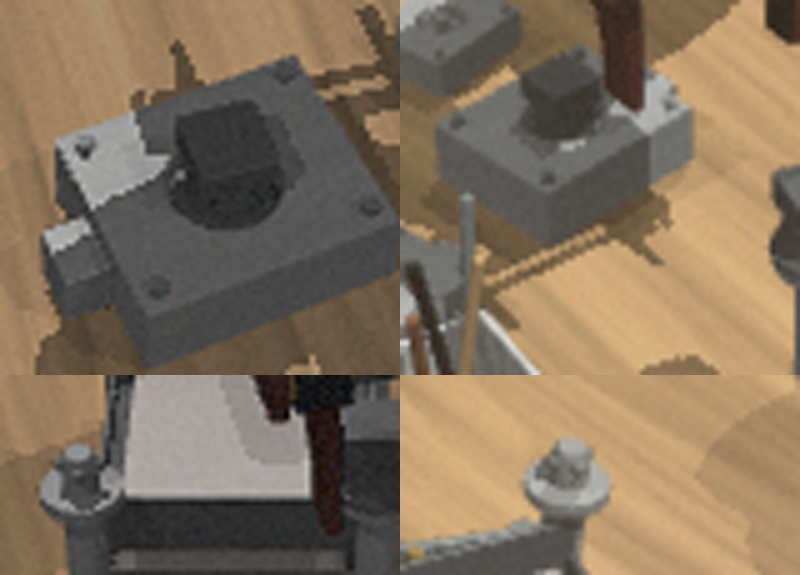

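```bash
python3 - <<'E'
from h import *
S,D=[arm.get_calibration(n) for n in('scene','side')]
print('tip',onz(D,230.6,155.4,186),onz(S,334.4,194.2,186))
print('cap',onz(D,303.2,285.2,70),onz(S,227.6,180.4,70))
def e(c,x0,y0,X0,Y0,P,z): 
    q=[onz(c,X0+(x-x0)/5,Y0+(y-y0)/5,z)[:2] for x,y in P]
    for i in range(len(q)):
        d=q[(i+1)%len(q)]-q[i]; print(np.round(q[i]),np.linalg.norm(d).round(1),np.degrees(np.arctan2(d[1],d[0])).round(1))
e(D,0,0,258,260,[(176,112),(255,100),(277,140),(193,155)],70)
e(S,400,0,195,165,[(522,80),(578,52),(606,75),(545,98)],70)
e(D,0,0,258,260,[(57,137),(297,57),(398,240),(147,318)],40)
E
```

```text
tip [481.42427278 132.0015215  186.        ] [478.8106714  131.43193592 186.        ]
cap [ 570.89432854 -215.69294849   70.        ] [ 567.63452843 -218.58223688   70.        ]
[ 552. -203.] 35.2 -3.8
[ 587. -205.] 23.0 -83.1
[ 590. -228.] 37.1 177.8
[ 553. -227.] 23.8 92.0
[ 589. -231.] 43.4 -173.8
[ 546. -235.] 30.2 89.4
[ 546. -205.] 42.2 -2.6
[ 588. -207.] 23.7 -88.3
[ 504. -181.] 118.9 8.0
[ 621. -164.] 106.3 -84.2
[ 632. -270.] 114.4 -174.8
[ 518. -280.] 100.5 98.3
```

Emit:
step_arm(motion="70 -1 -0.3 0 0;70 -1 -0.3 0 0;70 -1 -0.3 0 0;70 -1 -0.3 0 0;70 -1 -0.3 0 0;70 -1 -0.3 0 0;70 -1 -0.06 0.4 0;70 -0.23 0 1 0;70 0 0 1 0;70 0 0 1 0;70 0 0 0 0")

```text
time_s: 1.25
tcp_pos: [566.2, -215.9, 116.7]
orientation: [0.707, 0.707, -0.002, -0.004]
wrist_force: [-0.6, 0.0, -0.7]
gripper_width: 0.803
grasp_force: 0.0
```

```bash
python3 - <<'E'
from h import *
W=arm.get_calibration('wrist'); s=arm.state(); im=arm.snapshot('wrist'); cv2.imwrite('pics/w1.png',im)
print(s['tcp_pos'],proj(W,[569,-217,70],True),proj(W,s['tcp_pos'],True))
D=arm.get_calibration('side')
for p in [(338,186),(377,186),(372,224),(343,233)]: print(onz(D,*p,100)[:2])
E
```

```text
[ 566.17334099 -215.90231227  116.65536477] (np.float64(281.7371983904737), np.float64(235.81990678157342)) (np.float64(277.24324608722185), np.float64(260.81185103684857))
[742.75248804  46.17047808]
[840.49270586  20.56329175]
[ 772.42147728 -106.10869635]
[ 695.77829965 -116.7270422 ]
```

View pics/w1.png

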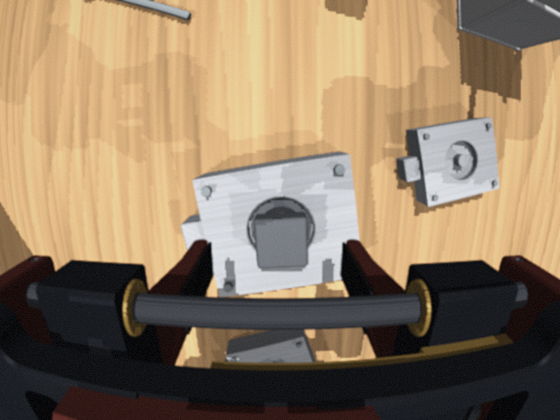

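The head's top face spans about (257,218) to (307,268), centred at (282,242), between the fingers.

```bash
python3 - <<'E'
from h import *
W=arm.get_calibration('wrist')
q=np.array([onz(W,*p,70,True)[:2] for p in [(257,218),(305,214),(307,267),(259,270)]])
print(q,q.mean(0)); d=np.roll(q,-1,0)-q; print(np.linalg.norm(d,axis=1),np.degrees(np.arctan2(d[:,1],d[:,0])))
g=cv2.cvtColor(cv2.imread('pics/w1.png'),cv2.COLOR_BGR2GRAY)
print(g[242,245:320:1]);print(g[205:285,280])
E
```

```text
[[ 554.0442408  -205.71217578]
 [ 586.20762024 -202.92484644]
 [ 588.62661061 -241.50080913]
 [ 554.75314488 -243.78549355]] [ 570.90790413 -223.48083122]
[32.28393071 38.65173233 33.95042656 38.0799169 ] [   4.95296831  -86.41184064 -176.14138053   91.06669241]
[200 202 199 188 162 123  91  91 114 126 102 101 116 125 128 125 124 125
 127 127 127 126 125 130 126 126 128 126 126 126 126 125 124 127 126 126
 127 127 129 126 125 125 122 128 126 127 124 127 125 127 124 128 123 126
 123 127 128 126 127 123 113 100  89  92  89  97 128 161 181 191 191 198
 209 212 214]
[ 97  82  68  60  56  56  63  63  62  61  56  61  54  67  97 122 126 131
 131 129 129 128 127 127 124 125 127 126 129 125 128 125 127 125 124 129
 127 126 125 126 125 125 126 126 126 126 125 124 124 123 126 122 120 123
 125 125 124 124 126 124 120 114 114 120 132 144 177 206 213 213 215 212
 212 215 212 213 212 212 211 209]
```

Emit:
step_arm(motion="70 -0.23 0.13 0 -0.44;70 0 0 0.8 0;70 0 0 0.8 0;70 0 0 0.5 0;70 0 0 0.2 0;70 0 0 0 0;70 0 0 0 0")

```text
time_s: 2.0
tcp_pos: [573.9, -224.0, 52.7]
orientation: [0.685, 0.729, 0.0, 0.001]
wrist_force: [-0.7, -0.7, 0.7]
gripper_width: 0.797
grasp_force: 0.0
```

```bash
python3 - <<'E'
from h import *
W=arm.get_calibration('wrist'); s=arm.state(); im=arm.snapshot('wrist'); cv2.imwrite('pics/w2.png',im[150:400,120:460])
print(s['tcp_pos'],s['orientation'],s['wrist_force'])
E
```

```text
[ 573.85578731 -224.01643347   52.72156191] [6.85031620e-01 7.28512965e-01 2.69611023e-04 6.83639184e-04] [-0.71365822 -0.67811917  0.70833801]
```

View pics/w2.png

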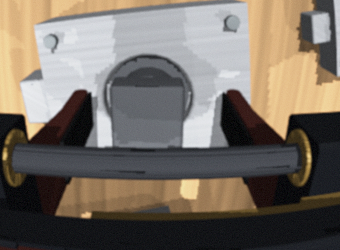

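The cap head sits between the fingers, with the head middle at crop column 147 and the finger middle near 158. So I'll shift about -3.5 mm in x and go down 8 mm.

Emit:
step_arm(motion="70 0 -0.12 0.27 0;70 0 0 0 0;25 0 0 0 0;25 0 0 0 0;25 0 0 0 0;25 0 0 0 0;25 0 0 0 0;25 0 0 0 0")

```text
time_s: 2.85
tcp_pos: [569.6, -224.0, 43.7]
orientation: [0.685, 0.728, 0.0, 0.0]
wrist_force: [-0.2, 0.4, 0.3]
gripper_width: 0.409
grasp_force: 30.0
```

Emit:
step_arm(motion="25 0 0 -0.3 0;25 0 0 -0.7 0;25 0 0 -1 0;25 0 0 -1 0;25 0 0 -1 0;25 0 0 -1 0;25 0 0 -1 0;25 0 0 -0.7 0;25 0 0 0 0")

```text
time_s: 3.75
tcp_pos: [571.2, -224.7, 248.5]
orientation: [0.685, 0.729, 0.001, 0.003]
wrist_force: [-0.6, 0.7, 0.2]
gripper_width: 0.408
grasp_force: 30.0
```

```bash
python3 - <<'E'
from h import *
s=arm.state(); print(s['tcp_pos'],s['orientation'],s['wrist_force'],R.from_quat(s['orientation']).as_matrix().round(3))
W=arm.get_calibration('wrist'); print(W['origin'])
E
```

```text
[ 571.18907909 -224.68268259  248.52194029] [0.68502821 0.72850902 0.00117071 0.00309746] [-0.5612772   0.73230589  0.17912391] [[-0.061  0.998  0.006]
 [ 0.998  0.061 -0.003]
 [-0.003  0.006 -1.   ]]
[ 565.54315748 -157.05508522  409.73831512]
```

Emit:
step_arm(motion="25 0.5 -0.1 0 0;25 1 -0.27 0 0;25 1 -0.3 0 0;25 1 -0.3 0 0;25 1 -0.3 0 0;25 1 -0.3 0 0;25 1 -0.3 0 0;25 1 -0.3 0 0;25 1 -0.3 0 0;25 0.6 0 0 0;25 0.2 0 0 0;25 0 0 0 0")

```text
time_s: 4.95
tcp_pos: [477.4, 50.7, 243.5]
orientation: [0.684, 0.729, -0.001, -0.001]
wrist_force: [0.4, -0.6, -1.6]
gripper_width: 0.403
grasp_force: 30.0
```

```bash
python3 - <<'E'
from h import *
W=arm.get_calibration('wrist'); s=arm.state(); im=arm.snapshot('wrist'); cv2.imwrite('pics/w3.png',im)
print(s['tcp_pos'],proj(W,[480,132,186],True),proj(W,[480,132,165],True))
c=[int(v) for v in proj(W,[480,132,175],True)]
z=cv2.resize(im[max(0,c[1]-60):c[1]+60,max(0,c[0]-65):c[0]+65],None,fx=5,fy=5); cv2.imwrite('pics/w3z.png',z); print(c)
E
```

```text
[477.36334662  50.69355213 243.51258891] (np.float64(288.8313657212373), np.float64(112.10815004962024)) (np.float64(287.7807115887741), np.float64(113.86175668796415))
[288, 113]
```

View pics/w3z.png

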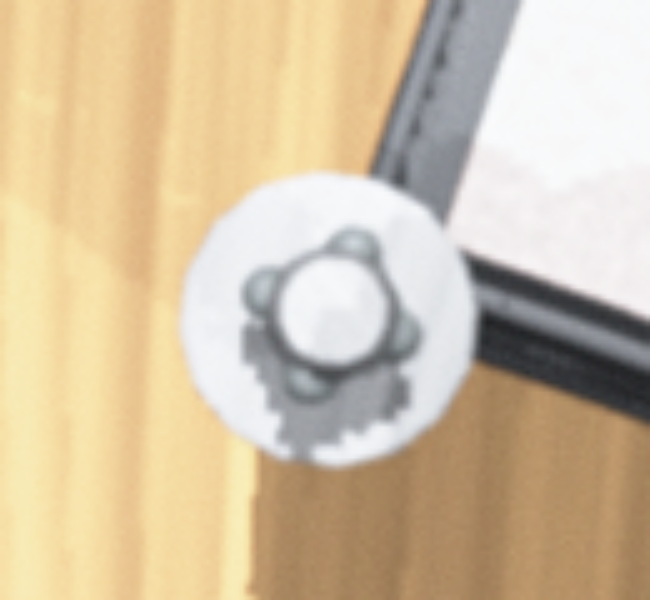

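Collar centre is at pixel (288.4,116.6) and the stud tip at (289,114.2). Next I'll check how the cap sits in the fingers in the same picture.

```bash
python3 - <<'E'
from h import *
W=arm.get_calibration('wrist'); im=cv2.imread('pics/w3.png')
print('stud',onz(W,289,114.2,186,True),onz(W,288.4,116.6,165,True))
s=arm.state(); t=s['tcp_pos']; M=R.from_quat(s['orientation']).as_matrix()
print(t)
for n,z in(('headtop',42-15.7),('flange',5-15.7)):
    for x,y in((18,-18),(18,18),(24,0)): print(n,x,y,np.round(proj(W,t+M@np.array([x,y,-z]),True),1))
z=cv2.resize(im[185:335,190:365],None,fx=4,fy=4); cv2.imwrite('pics/w3c.png',z)
E
```

```text
stud [480.67918547 129.94472977 186.        ] [481.06640719 129.3523365  165.        ]
[477.73681243  50.0298522  243.72251088]
headtop 18 -18 [236.8 246. ]
headtop 18 18 [317.9 246. ]
headtop 24 0 [277.4 233.3]
flange 18 -18 [244.5 223.1]
flange 18 18 [309.7 223.1]
flange 24 0 [277.1 212.5]
```

View pics/w3c.png

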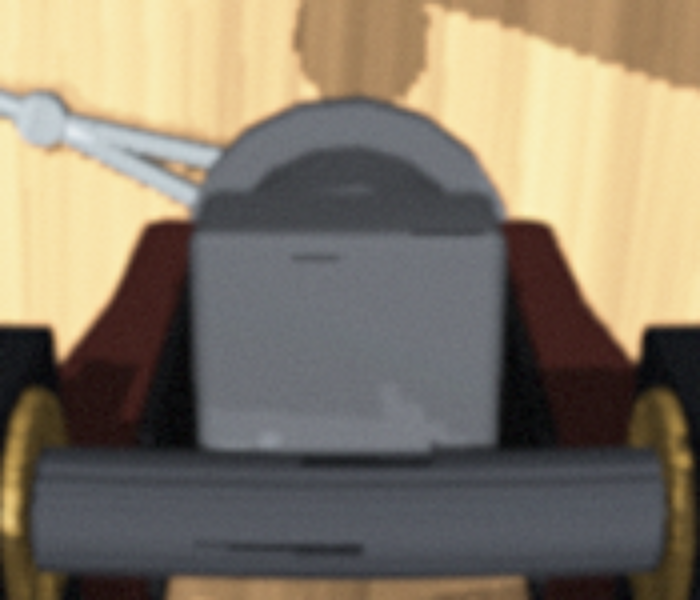

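The head front edge is at row 242.5 (predicted 246) and the flange front at row 209 (predicted 212.5). So the cap sits about 1.7 mm forward in tool x and is centred across the fingers.

Emit:
step_arm(motion="25 0.5 0.05 0 0;25 0.8 0.1 0 0;25 0.8 0.11 0 0;25 0.49 0 0 0;25 0 0 0.5 0;25 0 0 0.5 0;25 0 0 0 0;25 0 0 0 0;25 0 0 0 0")

```text
time_s: 5.9
tcp_pos: [481.9, 127.7, 215.2]
orientation: [0.685, 0.728, 0.0, 0.0]
wrist_force: [0.5, 0.4, -0.9]
gripper_width: 0.41
grasp_force: 30.0
```

```bash
python3 - <<'E'
from h import *
s=arm.state(); t=s['tcp_pos']; M=R.from_quat(s['orientation']).as_matrix(); print(t,M.round(4),s['wrist_force'])
S,D=[arm.get_calibration(n) for n in('scene','side')]
c=t+M@np.array([1.7,0,-(-15.7)])
ims=[]
for n,C in(('scene',S),('side',D)):
    im=arm.snapshot(n); print(n,proj(C,c),proj(C,[480.9,129.6,165]))
    x,y=map(int,proj(C,[481,130,180])); ims.append(cv2.resize(im[y-35:y+35,x-35:x+35],None,fx=5.7,fy=5.7,interpolation=cv2.INTER_CUBIC)); print(x-35,y-35)
cv2.imwrite('pics/c4.png',np.hstack(ims))
E
```

```text
[481.90239338 127.66448805 215.17798333] [[-6.080e-02  9.982e-01  8.000e-04]
 [ 9.982e-01  6.080e-02  1.000e-04]
 [ 1.000e-04  8.000e-04 -1.000e+00]] [ 0.48737658  0.43018104 -0.8778727 ]
scene (np.float64(333.43641858688136), np.float64(189.82771647691231)) (np.float64(332.5195909371347), np.float64(200.8984403533093))
298 161
side (np.float64(230.52122385554978), np.float64(151.57376567591575)) (np.float64(231.18988086046204), np.float64(162.70568471307146))
195 122
```

View pics/c4.png

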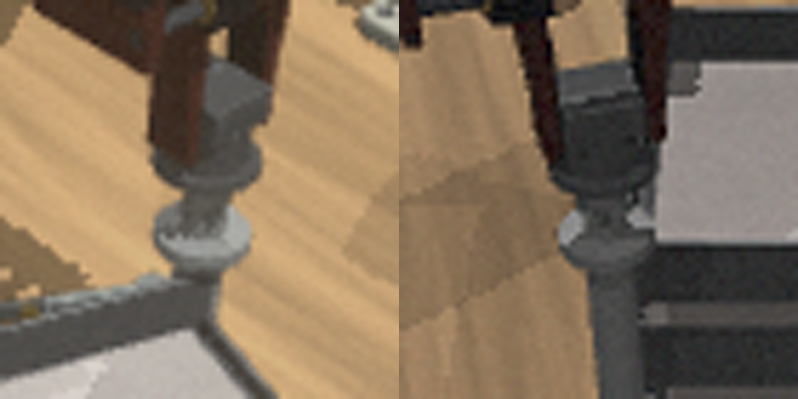

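In both views the cap is centred over the stud within about 1 mm, matching the prediction (scene +0.9 px, side −0.9 px). A small x correction, then down to the balls.

Emit:
step_arm(motion="25 0 -0.027 0 0;25 0 0 0.2 0;25 0 0 0.2 0;25 0 0 0.2 0;25 0 0 0.15 0;25 0 0 0 0;25 0 0 0 0")

```text
time_s: 6.7
tcp_pos: [480.7, 128.3, 191.9]
orientation: [0.685, 0.728, 0.0, -0.0]
wrist_force: [0.2, 2.1, 0.2]
gripper_width: 0.409
grasp_force: 30.0
```

Emit:
step_arm(motion="25 0.01 0 0.05 0;25 0 0 0.05 0;25 0 0 0 0;25 0 0 0 0")

```text
time_s: 7.1
tcp_pos: [481.4, 128.5, 189.9]
orientation: [0.685, 0.728, 0.001, 0.001]
wrist_force: [0.3, 2.4, 4.7]
gripper_width: 0.411
grasp_force: 30.0
```

Emit:
step_arm(motion="25 0.02 0 0.05 0;25 0 0 0.05 0;25 0 0 0.05 0;25 0 0 0 0;25 0 0 0 0")

```text
time_s: 7.6
tcp_pos: [480.6, 128.7, 184.2]
orientation: [0.685, 0.729, -0.0, 0.0]
wrist_force: [1.5, 2.5, -5.0]
gripper_width: 0.41
grasp_force: 30.0
```

The click has passed, so I'll press on to the shoulder.

Emit:
step_arm(motion="25 0 0 0.05 0;25 0 0 0.05 0;25 0 0 0.03 0;25 0 0 0 0;25 0 0 0 0")

```text
time_s: 8.1
tcp_pos: [480.5, 128.8, 180.6]
orientation: [0.685, 0.728, -0.0, -0.0]
wrist_force: [-0.4, -0.1, -0.1]
gripper_width: 0.407
grasp_force: 30.0
```

Emit:
step_arm(motion="25 0 0 0.05 0;25 0 0 0.05 0;25 0 0 0 0;25 0 0 0 0")

```text
time_s: 8.5
tcp_pos: [480.6, 128.8, 180.5]
orientation: [0.685, 0.729, 0.0, 0.0]
wrist_force: [-10.8, -3.4, 30.8]
gripper_width: 0.406
grasp_force: 30.0
```

Emit:
step_arm(motion="25 0 0 -0.02 0;25 0 0 0 0;25 0 0 0 0;25 0 0 0 0;25 0 0 0 0;25 0 0 0 0")

```text
time_s: 9.1
tcp_pos: [480.5, 128.8, 180.5]
orientation: [0.685, 0.728, 0.0, 0.0]
wrist_force: [-8.2, -2.4, 25.3]
gripper_width: 0.407
grasp_force: 30.0
```

```bash
python3 - <<'E'
from h import *
s=arm.state(); t=s['tcp_pos']; print(t,s['wrist_force'],s['grasp_force'],R.from_quat(s['orientation']).as_matrix()[:,2])
S,D=[arm.get_calibration(n) for n in('scene','side')]
ims=[]
for n,C in(('scene',S),('side',D)):
    im=arm.snapshot(n)
    x,y=map(int,proj(C,[481,130,180])); ims.append(cv2.resize(im[y-35:y+35,x-35:x+35],None,fx=5.7,fy=5.7,interpolation=cv2.INTER_CUBIC))
cv2.imwrite('pics/c5.png',np.hstack(ims)); print(arm.state()['wrist_force'])
E
```

```text
[480.51269795 128.78410632 180.53890254] [-8.17639569 -2.37997498 25.2827375 ] 30.004582040710375 [ 3.03606953e-04  3.49800922e-05 -9.99999953e-01]
[-8.90021367 -2.37758183 24.55457918]
```

View pics/c5.png

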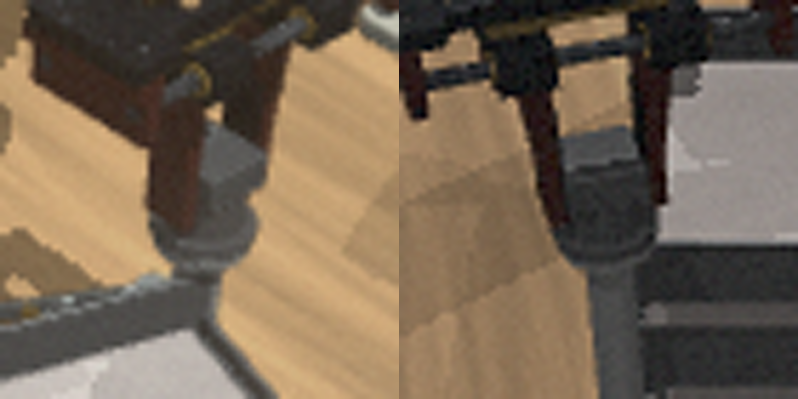

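The flange covers the collar in both views with no gap. The push is steady at about 25 N and the grip at 30 N.

```bash
python3 -c "
from plant import arm
print(arm.job_done())"
```

```text
the job is handed in; nothing more can be done
None
```

The cap clicked on and sits home on the bare post; I handed the job in with the arm still gripping it at 30 N and pressing down at about 25 N, but the hand-in returned no verdict.

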